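# Slip the open weight onto the glue press

## Robot

A 6-joint arm with a two-finger parallel gripper is mounted at the origin on a cart in front of the work surface, level with it; the furniture and walls round the work are solid. World frame = base frame: x ahead of the robot, y to its left, z up, the work surface at z = 0. Lengths are in m, angles in rad, forces in N, time in s.
With the tool pointing down it reaches from about 0.35 to 0.775 m from the base axis. Payload 5.5 kg.
Tool frame: the origin (TCP) lies at the very end of the fingers, on their centre line; the grasp point (between the pads) lies 19 mm behind it; z points along the fingers, y is the line along which they close (so a half turn about z gives the same grasp; the last joint's range is limited). The gripper opens to 85 mm and grips with 20 to 120 N. Pads are 22 mm wide; open, the fingers measure 114 mm over their backs; the gripper's body (76 mm by 85 mm) begins 54 mm behind the grasp point. The pads swing forward as they close: fully open they stand 13 mm farther back than shut.
Start: joints at [-1.247, 0.313, 0.046, 1.304, 0, 1.431], TCP at [0.257, -0.514, 0.231] pointing down, gripper open.
Joint ranges: [-2.76, 2.76], [-0.86, 1.69], [-1.03, 1.26], [-2.2, 2.34], [-1.47, 1.5], [-3.14, 3.14]. Speed limits (rad/s): [2.57, 2.57, 3.14, 3.14, 3.14, 3.14].

## Interface

Orientations are given as a unit quaternion [w, x, y, z].
In Python, from workcell import env gives the robot as it stands. The module is installed in compiled form; this text tells all that it offers.
- The arm moves only by the tool jog_arm, never from a script. Its arguments are lists of equal length, an entry for each row: "gripper": the opening, from 0 (shut) to 1 (fully open); "offset": the shift along the world's x, y, z in cm, a list of three; "twist": the turn about the world's z in degrees. In form: {"gripper": [gripper, ...], "offset": [[dx, dy, dz], ...], "twist": [twist, ...]}. A call has exactly 8 rows; each row is the pose to reach, as a shift and turn from the pose commanded when the call began; what a row does not reach only later rows make up. A row lasts 1/8 s, in which the tool goes at most 62.5 mm and 10.7 degrees, less where a joint would pass 70% of its speed; a pose out of reach is approached as far as the arm can. A call with a gripper value outside its range is refused whole. The fingers move at their own pace and stop on an object; "squeeze" is the grip in N (left out, the last holds). Time passes only in rows, so rows that repeat a pose let the fingers close, or fill a call up. It gives the time, the measured TCP pose, the force, the opening and the grip force at its end, in the units of the state.
- env.get_state(): the state, without advancing time (a new reading comes with each control period).
- env.read_camera(name): name is "side" or "top"; returns a dict with "image" (400x640x3 uint8, red, green, blue), "z_map" (400x640 float32, m along the optical axis (not along the pixel's ray), 0 where there is no reading), "fovy" (degrees; the focal length in pixels is half the picture's height over the tangent of half this angle, whatever the lens; pixels are square), "cx", "cy" (the principal point, pixels), "distortion" ([k1, k2, p1, p2, k3] as OpenCV has them; the pictures are not rectified), "cam_to_world" (4x4, takes a point from camera to world coordinates). Camera axes: x right, y up, looking along -z (the intrinsics and any distortion apply to the point x, -y, -z); pixel columns grow to the right and rows downward; lengths in m; the calibration is good to about 2 mm. A picture is of the moment at which its call begins.
- env.hand_in(): hands the job in; it is judged then, once.
The state is a dict: "clock": time; "joint_pos": joint angles; "qvel": joint speeds; "tau": joint torques, N m; "tcp_pos": TCP position; "orientation": TCP orientation; "wrist_force": force on the tool from outside, world axes, zero at the start; "ft_torque": the same for the moment, N m; "finger_gap": finger opening in m; "grip_force": force on a finger pad.
Only numpy, scipy, OpenCV 4.12 (cv2) and the standard library are available. Lean on these libraries where they do the work, as an engineer would, in place of code of your own. Each camera call takes 0.05 s, during which the arm holds its last target. There are 200 camera calls.

## Task

Load the little glue press: take the weight whose ring has a gap, slide it sideways under the knob so that the rod passes through the gap into the middle of its ring, and leave it lying flat on the pressing plate with the rod in the ring. Leave the weight with the closed ring where it lies.

Things in the scene. Friction and masses are not known exactly. Their poses are not given: they have to be found in the camera images.
- open_weight: Loose 0.18 kg weight lying flat: C-shaped steel ring 14 mm thick, 70 mm outer, 38 mm inner diameter, gap 30 mm; opposite the gap a stem (16 wide, 14 high) with an upright wooden grip. Origin: ring's centre, underside; z up; +x out through the gap, C's ends reach x=+22 mm. Grip centred at x=-85 mm, y=0: 44 mm along x, 18 mm wide along y, top at z=52 mm; ends at x=-107. Pinch across its width.
- closed_weight: Bystander: loose weight just like the open one (same size, stem, wooden grip, origin and axes), but its ring is closed, without a gap. Either weight may lie at the left or right.
- press: Glue press fixed to the table: base board 150x150x20 mm, on it a pressing plate 130x130 mm, top 32 mm above the table; at its centre an upright steel rod, diameter 10 mm, with a round wooden knob on top, diameter 50 mm (too wide for the rings), underside 95 and top 118 mm above the table. Free on all sides. Origin: on the rod's axis, at table level; z up along the rod.
Mind the look-alikes: they are no part of the job. Leave any red look-alike of the open_weight alone.

How it is judged:
At the end, for the whole second after the job is handed in: The open weight lies flat (within 0.1 rad) and at rest on the pressing plate (origin 27 to 38 mm above the table), with the rod inside its ring (ring centre within 18 mm of the rod's axis) (horizontal distance between open_weight and press below 0.018 m and z of open_weight in the frame of press between 0.027 and 0.038 m and angle between open_weight's own z axis and vertical below 0.1 rad and linear speed of open_weight below 0.02 m/s); the robot touches nothing.
It fails at once if the weight with the closed ring is moved by more than 30 mm (distance of closed_weight from where it was at the start of the episode above 0.03 m).
It also fails if it takes over 38 s, if anything falls off the work surface, if the arm or the gripper's body presses on something with over 40 N, if the wrist force passes 120 N, or if a joint passes its speed limit or range.

## Working session

There is one attempt and no reset: what is moved stays moved. The work goes in short steps, Python scripts to look and compute and a tool call to move; the robot and the scene stay as the last step left them, time stands still between calls to the robot, and variables do not carry over. Pictures are saved under pics/ and viewed, at most 10 in all, crops included, and the job is handed in when it is done.

Besides the shell and the picture viewer there is one more tool, called in YAML: its name, and indented under it one key for each argument. jog_arm: Moves the arm, as the interface text tells. Its arguments: {"type":"object","properties":{"gripper":{"type":"array"},"offset":{"type":"array"},"twist":{"type":"array"},"squeeze":{"type":"number"}},"required":["gripper","offset","twist"]}

```bash
mkdir -p pics; cat > h.py <<'E'
import numpy as np, cv2
from workcell import env
def cam(n):
    c=env.read_camera(n); f=200/np.tan(np.radians(c['fovy'])/2)
    c['K']=np.array([[f,0,c['cx']],[0,f,c['cy']],[0,0,1.]]); c['D']=np.array(c['distortion'],float); return c
def cloud(c):
    v,u=np.mgrid[:400,:640]; p=np.stack([u,v],-1).reshape(-1,1,2).astype(float)
    q=cv2.undistortPoints(p,c['K'],c['D']).reshape(400,640,2); z=c['z_map']
    P=np.stack([q[...,0]*z,-q[...,1]*z,-z],-1); M=np.array(c['cam_to_world'])
    W=P@M[:3,:3].T+M[:3,3]; W[z<=0]=np.nan; return W
def save(im,n): cv2.imwrite('pics/'+n,im[...,::-1])
E
python3 - <<'E'
from h import *
for n in('top','side'):
    c=cam(n); save(c['image'],n+'0.png'); np.save(n+'0.npy',cloud(c)); print(n,np.array(c['cam_to_world']).round(3).tolist())
s=env.get_state(); print(s['tcp_pos'],s['orientation'],s['clock'],s['finger_gap'])
E
```

```text
top [[-0.019, 0.999, -0.044, 0.488], [-0.999, -0.02, -0.025, -0.039], [-0.026, 0.043, 0.999, 1.154], [0.0, 0.0, 0.0, 1.0]]
side [[-0.998, 0.047, -0.042, 0.502], [-0.058, -0.407, 0.912, 1.129], [0.026, 0.912, 0.408, 0.564], [0.0, 0.0, 0.0, 1.0]]
[ 0.25706285 -0.51383419  0.23053332] [-7.95953075e-04  9.73237243e-01  2.29801286e-01 -6.60268167e-05] 0.1 0.08518752780068103
```

View pics/top0.png

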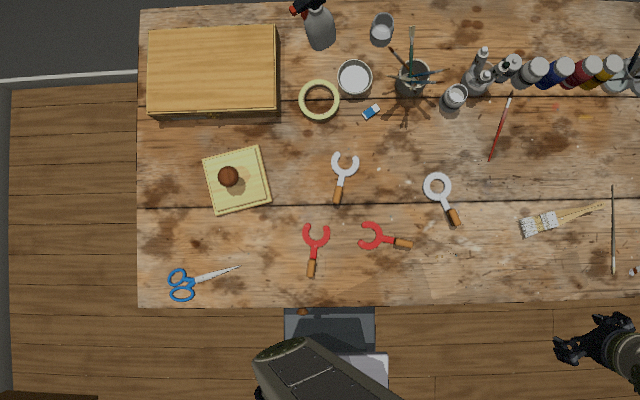

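View pics/side0.png

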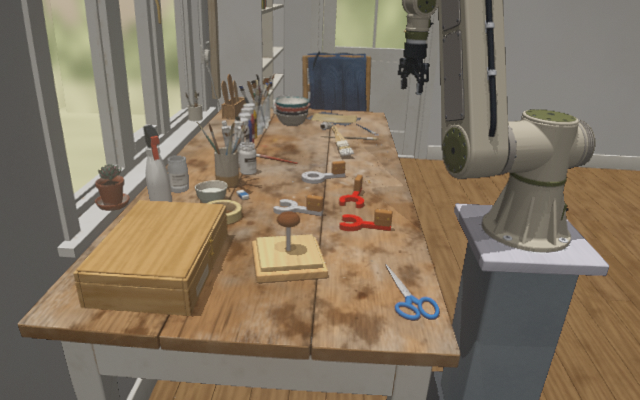

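The top view shows four look-alikes:
- Steel ring with a gap, ring at (345,163), grip at (338,195).
- Steel closed ring at (437,186).
- Red C's at (316,236) and (375,236), to be left alone.

I choose the steel one at (345,163). The press knob is at (228,176).

```bash
python3 - <<'E'
from h import *
W=np.load('top0.npy'); im=cv2.imread('pics/top0.png')[...,::-1]
cv2.imwrite('pics/crop1.png',cv2.resize(im[130:230,190:480,::-1],None,fx=2.7,fy=2.7,interpolation=cv2.INTER_CUBIC))
def reg(u0,u1,v0,v1,z0,z1):
    P=W[v0:v1,u0:u1].reshape(-1,3); return P[(P[:,2]>z0)&(P[:,2]<z1)]
g=reg(325,352,178,212,.035,.07); r=reg(325,365,145,182,.007,.022)
rc=cv2.minEnclosingCircle(r[:,:2].astype(np.float32))
print('grip',len(g),g.mean(0),cv2.minAreaRect(g[:,:2].astype(np.float32)))
print('ring',len(r),r.mean(0),rc)
k=reg(210,245,160,195,.1,.13); print('knob',cv2.minEnclosingCircle(k[:,:2].astype(np.float32)),k[:,2].max(),np.median(k,0))
p=reg(195,280,140,222,.025,.045); print('plate',cv2.minAreaRect(p[:,:2].astype(np.float32)),np.median(p,0))
t=reg(280,330,140,220,-.05,.05); print('table z',np.median(t,0))
for n,b in dict(red1=(300,335,220,280),red2=(358,415,218,252),closed=(420,465,170,230)).items():
    q=reg(*b,.008,.07); print(n,q.min(0),q.max(0))
S=np.load('side0.npy').reshape(-1,3)
k=S[(abs(S[:,0]-.5)<.3)&(S[:,2]>.1)&(S[:,2]<.122)&(abs(S[:,1]-.22)<.12)&(S[:,0]<.55)]; print('knob side',len(k),k.mean(0) if len(k) else 0, k.min(0),k.max(0))
E
```

```text
grip 135 [ 0.54869832 -0.04031255  0.05150684] ((0.5490492582321167, -0.04036204516887665), (0.018193282186985016, 0.04392269626259804), 76.78023529052734)
ring 375 [ 0.61966303 -0.05803566  0.01465975] ((0.6281993985176086, -0.046909164637327194), 0.04927591234445572)
knob ((0.5935784578323364, 0.20934723317623138), 0.025401128455996513) 0.12286072596368669 [0.59299529 0.20711556 0.11590113]
plate ((0.5961268544197083, 0.20897254347801208), (0.13625115156173706, 0.14248991012573242), 13.235251426696777) [0.58786992 0.20087139 0.03275324]
table z [0.59165466 0.03999424 0.00065916]
red1 [ 0.35514231 -0.01946583  0.00804062] [0.48217119 0.04789761 0.05710904]
red2 [ 0.41735814 -0.22056423  0.0083472 ] [ 0.48191349 -0.09025179  0.05763681]
closed [ 0.46994803 -0.33683098  0.00800579] [ 0.60227597 -0.25492431  0.0589357 ]Traceback (most recent call last):
  File "<stdin>", line 16, in <module>
    return umr_minimum(a, axis, None, out, keepdims, initial, where)
ValueError: zero-size array to reduction operation minimum which has no identity
```

View pics/crop1.png

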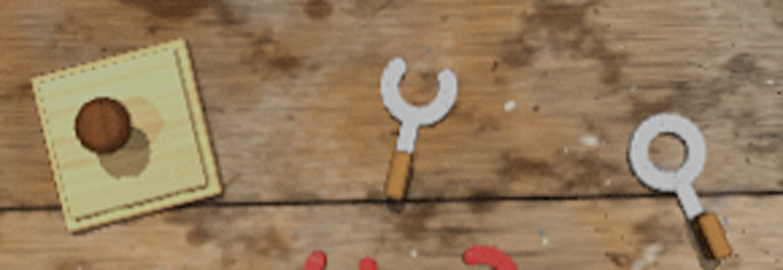

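The crop confirms it: the C with its gap pointing up at about (418,85) in the crop is steel and open, and the ring at the right is closed.

- **Weight:** heading −13.2°, grip at (0.549, −0.040).
- **Press:** at (0.594, 0.209).
- **Approach:** move over the grip with a twist of +140°.

jog_arm:
  gripper: [1, 1, 1, 1, 1, 1, 1, 1]
  offset:
    - [2.9, 4.7, 0]
    - [5.8, 9.5, 0]
    - [8.7, 14.2, 0]
    - [11.7, 19, 0]
    - [14.6, 23.7, 0]
    - [17.5, 28.4, 0]
    - [20.4, 33.2, 0]
    - [23.4, 38, 0]
  twist: [10, 20, 30, 40, 50, 60, 70, 80]

```text
clock: 1.1
tcp_pos: [0.4917, -0.1326, 0.2311]
orientation: [-0.0, 0.596, 0.803, -0.0]
wrist_force: [0.7, -0.3, -0.3]
finger_gap: 0.0857
grip_force: 0.0
```

jog_arm:
  gripper: [1, 1, 1, 1, 1, 1, 1, 1]
  offset:
    - [2.9, 4.7, 0]
    - [5.8, 9.4, 0]
    - [5.8, 9.4, -3]
    - [5.8, 9.4, -6]
    - [5.8, 9.4, -9]
    - [5.8, 9.4, -12]
    - [5.8, 9.4, -12]
    - [5.8, 9.4, -12]
  twist: [10, 20, 30, 40, 50, 60, 60, 60]

```text
clock: 2.1
tcp_pos: [0.5496, -0.0404, 0.1121]
orientation: [0.0, 0.118, 0.993, 0.0]
wrist_force: [0.5, 0.0, 1.1]
finger_gap: 0.0859
grip_force: 0.0
```

```bash
python3 - <<'E'
from h import *
c=cam('side'); save(c['image'][120:300,150:470],'s1.png'); s=env.get_state(); print(s['tcp_pos'],s['orientation'],s['joint_pos'])
E
```

```text
[ 0.55014121 -0.040541    0.11264654] [ 9.77073233e-04  1.18064420e-01  9.93005455e-01 -6.01535238e-05] [-2.19138542e-01  3.30738270e-01 -2.28836044e-01  1.00926568e+00
  7.69443307e-05  1.75425313e-02]
```

View pics/s1.png

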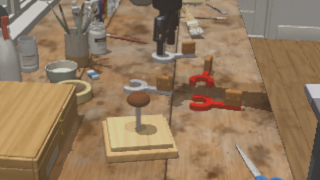

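The side view has the gripper at about (165,50). At its 0.11 m height this agrees with being above the open weight's grip at (163,83). Next: descend and close.

jog_arm:
  gripper: [1, 1, 1, 1, 1, 0.1, 0.1, 0.1]
  offset:
    - [0, 0, -3]
    - [0, 0, -6]
    - [0, 0, -8]
    - [0, 0, -9.4]
    - [0, 0, -9.4]
    - [0, 0, -9.4]
    - [0, 0, -9.4]
    - [0, 0, -9.4]
  twist: [0, 0, 0, 0, 0, 0, 0, 0]
  squeeze: 80

```text
clock: 3.15
tcp_pos: [0.5497, -0.0404, 0.018]
orientation: [0.001, 0.117, 0.993, -0.0]
wrist_force: [-0.2, -0.6, 0.3]
finger_gap: 0.0324
grip_force: 0.0
```

jog_arm:
  gripper: [0.1, 0.1, 0.1, 0.1, 0.1, 0.1, 0.1, 0.1]
  offset:
    - [0, 0, 0]
    - [0, 0, 0]
    - [0, 0, 0]
    - [0, 0, 2]
    - [0, 0, 5]
    - [0, 0, 8]
    - [0, 0, 10]
    - [0, 0, 10]
  twist: [0, 0, 0, 0, 0, 0, 0, 0]

```text
clock: 4.15
tcp_pos: [0.5501, -0.0404, 0.1183]
orientation: [0.001, 0.117, 0.993, 0.0]
wrist_force: [0.6, -0.2, -2.2]
finger_gap: 0.0171
grip_force: 77.9
```

jog_arm:
  gripper: [0.1, 0.1, 0.1, 0.1, 0.1, 0.1, 0.1, 0.1]
  offset:
    - [-4, 2, 0]
    - [-8, 5, 0]
    - [-12, 9, 0]
    - [-12.5, 14, 0]
    - [-12.5, 19, 0]
    - [-12.5, 24, 0]
    - [-12.5, 29, 0]
    - [-12.5, 29, 0]
  twist: [0, 0, 0, 0, 0, 0, 0, 0]

```text
clock: 5.15
tcp_pos: [0.4231, 0.2523, 0.1157]
orientation: [-0.001, 0.114, 0.993, -0.0]
wrist_force: [0.2, -0.7, -1.1]
finger_gap: 0.0169
grip_force: 78.6
```

```bash
python3 - <<'E'
from h import *
s=env.get_state(); print(s['tcp_pos'],s['orientation'])
for n in('top','side'):
    c=cam(n); W=cloud(c); np.save(n+'1.npy',W)
    if n=='side': save(cv2.resize(c['image'][170:320,200:440],None,fx=3,fy=3),'s2.png')
    else: save(cv2.resize(c['image'][120:300,180:420],None,fx=2.5,fy=2.5),'t2.png')
    im=c['image'].astype(int); grey=(im.max(-1)-im.min(-1)<35)&(im.max(-1)>110)
    P=W[(abs(W[...,0]-.51)<.06)&(abs(W[...,1]-.229)<.06)&(W[...,2]>.085)&(W[...,2]<.15)&grey]
    print(n,len(P),P.mean(0),P.min(0),P.max(0))
    A=np.c_[P[:,:2]-P[:,:2].mean(0),np.ones(len(P))]
    T=P[P[:,2]>np.median(P[:,2])-.004]; A=np.c_[T[:,:2]-T[:,:2].mean(0),np.ones(len(T))]
    print('plane',np.linalg.lstsq(A,T[:,2],rcond=None)[0],cv2.minEnclosingCircle(T[:,:2].astype(np.float32)))
E
```

```text
[0.42309093 0.25234503 0.11569749] [-8.92615800e-04  1.14306981e-01  9.93445075e-01 -3.01852775e-05]
top 456 [0.49223588 0.23501729 0.11223096] [0.45000448 0.19662392 0.09969706] [0.53045112 0.26802174 0.11886917]
plane [-0.00801418 -0.0109682   0.11249961] ((0.49103644490242004, 0.2350650280714035), 0.04422812536358833)
side 553 [0.49476393 0.240313   0.10778907] [0.45062807 0.19401059 0.09652699] [0.53255334 0.26740678 0.11376731]
plane [-0.00867602 -0.01539376  0.11052848] ((0.4919583201408386, 0.2345065325498581), 0.044541213661432266)
```

View pics/s2.png

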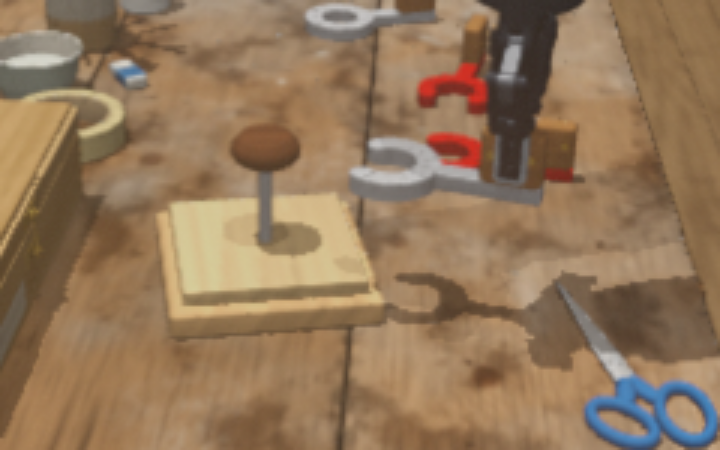

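View pics/t2.png

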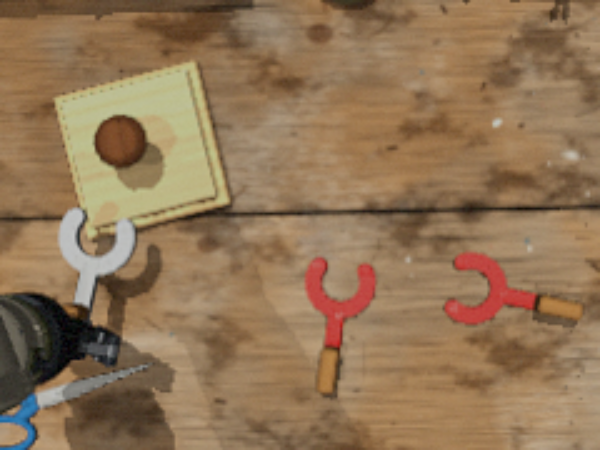

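The side view shows the C level in the grip, ring at (395,168), with the gap facing the rod at (265,205). The top view has the ring at (97,243) aligned with the knob at (120,140). Next: lower to about 4 mm above the plate, then slide in.

jog_arm:
  gripper: [0.1, 0.1, 0.1, 0.1, 0.1, 0.1, 0.1, 0.1]
  offset:
    - [0, 0, -2]
    - [0, 0, -4]
    - [0, 0, -5.5]
    - [0, 0, -6.2]
    - [0, 0, -6.2]
    - [0, 0, -6.2]
    - [1, -0.25, -6.2]
    - [2, -0.5, -6.2]
  twist: [0, 0, 0, 0, 0, 0, 0, 0]

```text
clock: 6.25
tcp_pos: [0.4456, 0.2448, 0.0559]
orientation: [0.001, 0.117, 0.993, 0.0]
wrist_force: [-0.5, 0.3, -2.9]
finger_gap: 0.0173
grip_force: 78.6
```

```bash
python3 - <<'E'
from h import *
s=env.get_state(); print(s['tcp_pos'],s['orientation'],s['wrist_force'])
c=cam('side'); W=cloud(c); save(cv2.resize(c['image'][170:320,200:440],None,fx=3,fy=3),'s3.png')
im=c['image'].astype(int); grey=(im.max(-1)-im.min(-1)<35)&(im.max(-1)>100)
B=lambda x0,x1,z0,z1:W[(W[...,0]>x0)&(W[...,0]<x1)&(abs(W[...,1]-.22)<.07)&(W[...,2]>z0)&(W[...,2]<z1)&grey]
P=B(.46,.575,.038,.056); print('ring',len(P),P.min(0),P.max(0),np.median(P,0))
R=B(.575,.615,.055,.09); print('rod',len(R),R.mean(0),R.max(0))
E
```

```text
[0.44556843 0.24481552 0.05589539] [7.64549761e-04 1.16779207e-01 9.93157547e-01 3.45029173e-04] [-0.53132201  0.25507252 -2.8636218 ]
ring 580 [0.46151739 0.1883656  0.03807925] [0.55451083 0.26245855 0.05572581] [0.51515015 0.242341   0.05039222]
rod 53 [0.59345591 0.21390688 0.07365332] [0.59781998 0.21992142 0.08702411]
```

View pics/s3.png

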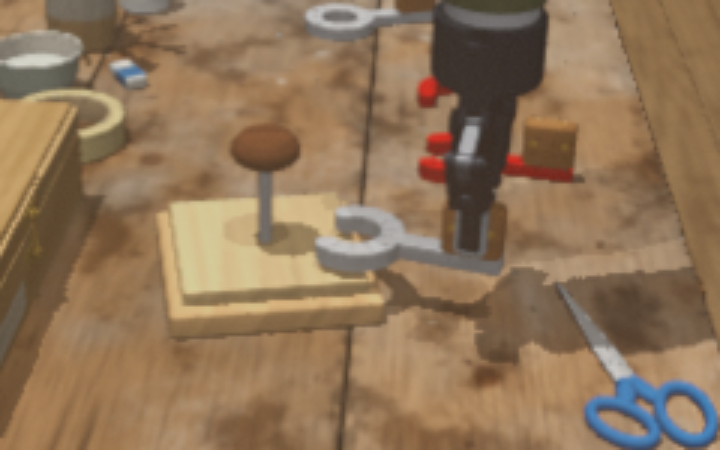

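The ring at (360,240) hovers just over the plate, with the gap facing the rod foot at (265,240). The rod measures (0.5935, 0.210), as expected. Slide in.

jog_arm:
  gripper: [0.1, 0.1, 0.1, 0.1, 0.1, 0.1, 0.1, 0.1]
  offset:
    - [1, -0.2, 0]
    - [2.2, -0.5, 0]
    - [3.4, -0.8, 0]
    - [4.6, -1.1, 0]
    - [5.8, -1.4, 0]
    - [6.8, -1.6, 0]
    - [6.8, -1.6, 0]
    - [6.8, -1.6, 0]
  twist: [0, 0, 0, 0, 0, 0, 0, 0]

```text
clock: 7.3
tcp_pos: [0.5117, 0.2286, 0.0551]
orientation: [-0.0, 0.117, 0.993, -0.0]
wrist_force: [-1.2, -0.1, -2.4]
finger_gap: 0.017
grip_force: 78.6
```

```bash
python3 - <<'E'
from h import *
s=env.get_state(); print(s['tcp_pos'],s['orientation'],s['wrist_force'])
c=cam('side'); W=cloud(c); save(cv2.resize(c['image'][170:320,200:440],None,fx=3,fy=3),'s4.png')
im=c['image'].astype(int); grey=(im.max(-1)-im.min(-1)<35)&(im.max(-1)>100)
P=W[(W[...,0]>.55)&(W[...,0]<.66)&(abs(W[...,1]-.21)<.06)&(W[...,2]>.042)&(W[...,2]<.058)&grey]; print('ring',len(P),P.min(0),P.max(0),np.median(P,0))
E
```

```text
[0.51173965 0.22864968 0.05514621] [-4.02677229e-04  1.16869278e-01  9.93147222e-01 -7.37199834e-05] [-1.24409078 -0.13552302 -2.44541686]
ring 395 [0.55001414 0.17445772 0.04202535] [0.61948192 0.24586927 0.05781644] [0.58472679 0.22483617 0.05034344]
```

View pics/s4.png

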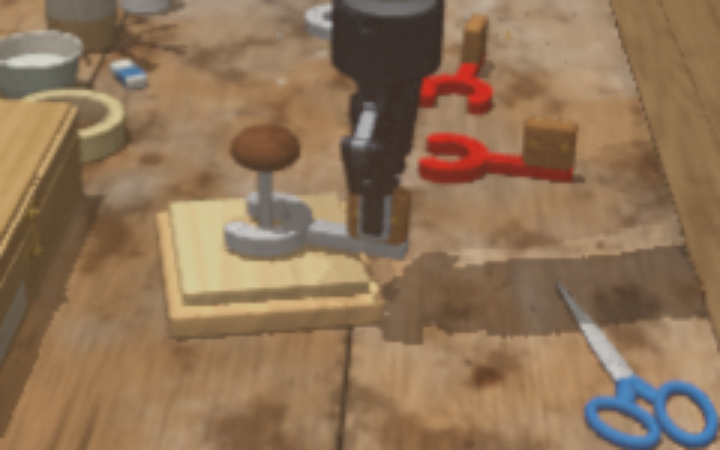

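The rod at (265,200) now stands inside the ring, centred at (268,235), with the underside about 4 mm above the plate. Lower and release.

jog_arm:
  gripper: [0.1, 0.1, 0.1, 0.1, 0.1, 0.1, 0.25, 0.35]
  offset:
    - [0, 0, -0.1]
    - [0, 0, -0.2]
    - [0, 0, -0.3]
    - [0, 0, -0.35]
    - [0, 0, -0.35]
    - [0, 0, -0.35]
    - [0, 0, -0.35]
    - [0, 0, -0.35]
  twist: [0, 0, 0, 0, 0, 0, 0, 0]
  squeeze: 40

```text
clock: 8.35
tcp_pos: [0.5126, 0.2288, 0.0521]
orientation: [0.0, 0.117, 0.993, 0.0]
wrist_force: [-0.2, 0.8, 0.7]
finger_gap: 0.03
grip_force: 0.0
```

jog_arm:
  gripper: [0.6, 0.7, 0.7, 0.7, 0.7, 0.7, 0.7, 0.7]
  offset:
    - [0, 0, 0]
    - [0, 0, 0]
    - [0, 0, 0]
    - [0, 0, 1]
    - [0, 0, 4]
    - [0, 0, 8]
    - [0, 0, 12]
    - [-3, 0, 15]
  twist: [0, 0, 0, 0, 0, 0, 0, 0]

```text
clock: 9.35
tcp_pos: [0.4841, 0.2289, 0.2044]
orientation: [0.002, 0.117, 0.993, 0.001]
wrist_force: [0.0, -0.5, 0.1]
finger_gap: 0.0601
grip_force: 0.0
```

```bash
python3 - <<'E'
from h import *
s=env.get_state(); print(s['tcp_pos'],s['wrist_force'],s['finger_gap'],s['clock'])
c=cam('side'); W=cloud(c); save(cv2.resize(c['image'][170:320,200:440],None,fx=3,fy=3),'s5.png')
im=c['image'].astype(int); grey=(im.max(-1)-im.min(-1)<35)&(im.max(-1)>100)
P=W[(W[...,0]>.53)&(W[...,0]<.66)&(abs(W[...,1]-.21)<.06)&(W[...,2]>.042)&(W[...,2]<.056)&grey]; print('ring',len(P),P.min(0),P.max(0),np.median(P,0))
T=P[abs(P[:,2]-np.median(P[:,2]))<.004]; print(np.linalg.lstsq(np.c_[T[:,:2]-T[:,:2].mean(0),np.ones(len(T))],T[:,2],rcond=None)[0])
E
```

```text
[0.48410578 0.22885372 0.20442789] [ 0.01749433 -0.54051035  0.09418046] 0.06010144243502751 9.35
ring 343 [0.53158134 0.17282199 0.04207758] [0.62037654 0.24484283 0.05581299] [0.58033418 0.22297601 0.04570644]
[ 0.00651777 -0.01612893  0.04545804]
```

View pics/s5.png

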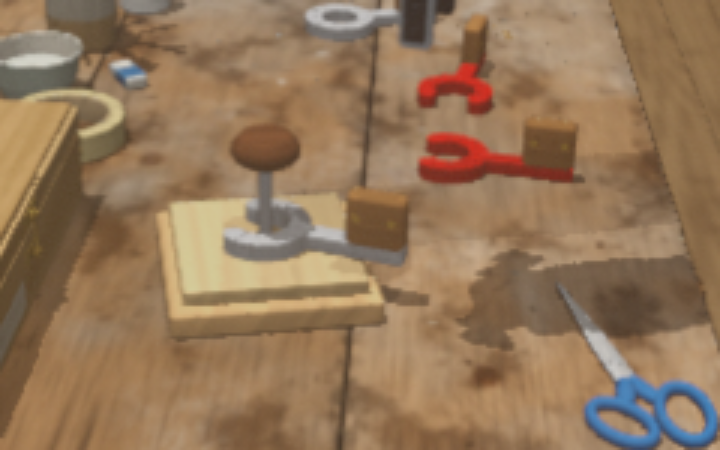

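The weight lies flat, its ring top at 46 mm (so its underside is on the plate at 32 mm), with the rod at (265,215) inside the ring. The gripper is clear.

```bash
python3 -c "
from workcell import env
print(env.hand_in())"
```

```text
the job is handed in; nothing more can be done
None
```

The job is handed in, but no verdict came back; the last camera check showed the open weight lying flat on the pressing plate with the rod inside its ring, and the gripper touching nothing, 9.35 s in.

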